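# Load a combustion boat from the covered carousel into the tube furnace

### The arm

A 7-joint arm with a two-finger parallel gripper is mounted at the origin on the work surface. World frame = base frame: x ahead of the robot, y to its left, z up, the work surface at z = 0. Lengths are in mm, angles in degrees, forces in N, time in s.
With the tool pointing down it reaches from about 400 to 925 mm from the base axis. Payload 5.6 kg.
Tool frame: the origin (TCP) lies midway between the tips of the shut fingers; the grasp point (between the pads) lies 19 mm behind it; z points along the fingers, y is the direction in which the jaws open and shut (so a half turn about z gives the same grasp; the last joint's range is limited). The gripper opens to 85 mm and grips with 20 to 120 N. Pads are 22 mm wide; open, the fingers measure 114 mm over their backs; the gripper's body (76 mm by 85 mm) begins 54 mm behind the grasp point. The pads swing forward as they close: fully open they stand 13 mm farther back than shut.
Start: joints at [-75.802, 26.786, -0.665, 91.828, 0.344, 61.387, -3.226], TCP at [186.408, 622.704, 231.29] pointing down, gripper open.
Joint ranges: [-144.91, 144.91], [-17.63, 115.5], [-89.93, 88.59], [15.96, 139.68], [-74.01, 254.01], [8.47, 105.57], [-167.45, 167.45]. Speed limits (degrees/s): [147.25, 147.25, 180, 180, 180, 180, 180].

### API

Orientations are given as a 3x3 rotation matrix whose columns are the frame's x, y, z axes.
In Python, from station import r gives the robot as it stands.
- The arm moves only by the tool move_arm, never from a script. Its argument "commands" is text: rows parted by semicolons, each of 6 numbers parted by spaces: the shift along the tool's x, y, z in mm, then the turn, a rotation vector about the tool's x, y, z in rad. In form: x y z ax ay az; .... A call has 1 to 10 rows; each row shifts and turns the commanded pose from where the row before left it, along the tool's axes as they then stand; what a row does not reach is not made up. A row lasts 1/8 s, in which the tool goes at most 62.5 mm and 10.7 degrees, less where a joint would pass 70% of its speed; a pose out of reach is approached as far as the arm can. A call with a gripper value outside its range is refused whole. "fingers" is the finger opening in mm, from 0 to 85.4, set as the call begins (left out, the last holds). The fingers move at their own pace and stop on an object; "grip_force" is the grip in N (left out, the last holds). Time passes only in rows, so rows that do not move let the fingers close. It gives the time, the measured TCP pose, the force and the opening at its end, in the units of the state.
- r.state(): the state, without advancing time (a new reading comes with each control period).
- r.snapshot(name): name is "scene" or "top" or "wrist"; returns (picture, depth): 420x560x3 uint8, red, green, blue; 420x560 float32, mm along the optical axis (not along the pixel's ray), 0 where there is no reading.
- r.camera_model(name): a dict with "fovy" (degrees; the focal length in pixels is half the picture's height over the tangent of half this angle, whatever the lens; pixels are square), "cx", "cy" (the principal point, pixels), "distortion" ([k1, k2, p1, p2, k3] as OpenCV has them; the pictures are not rectified), "world_to_cam" (4x4, takes a point from world to camera coordinates); the wrist camera has in their place "T_tool_cam" (4x4, takes a point from camera to tool coordinates, whose origin is the TCP and whose axes are the flange's). Camera axes: x right, y up, looking along -z (the intrinsics and any distortion apply to the point x, -y, -z); pixel columns grow to the right and rows downward; lengths in mm; the calibration is good to about 2 mm. A picture is of the moment at which its call begins: read the wrist's pose just before it. camera_model takes no time and is no camera call.
- r.sign_off(): hands the job in, once; it reports no verdict.
The state is a dict: "time_s": time; "qpos": joint angles; "qvel": joint speeds; "effort": joint torques, N m; "tcp_pos": TCP position; "tool_rot": TCP orientation; "contact_force": force on the tool from outside, world axes, zero at the start; "torque": the same for the moment, N m; "grip_width": finger opening in mm.
Only numpy, scipy, OpenCV 4.12 (cv2) and the standard library are available. Lean on these libraries where they do the work, as an engineer would, in place of code of your own. Each camera call takes 0.05 s, during which the arm holds its last target.

### The job

Turn the clear cover of the boat carousel by its black bar until its window stands over the boat that holds the dark steel pin, lift that boat out and stand it lengthwise in the furnace's loading trough, outside the guarded mouth. Let go of it and, with the pusher behind it and never with the fingers, push it in through the mouth until it is fully home against the stop, then draw the pusher out and set it down on the bench. Leave the spare boats lying in their bays under the cover and do not disturb the glassware standing about.

Things in the scene. Friction and masses are not known exactly. Their poses are not given: they have to be found in the camera images.
- carousel: Fixed round boat carousel: white drum, 290 mm across, 79 mm high, under a turning clear cover. Origin: on its axis at bench level, z up; any yaw. Floor 45 mm above the bench; five bays of 72 degrees, centres 90 mm from the axis. The bay on its +x side is a solid grey block; the other four hold one boat each. Between bays ribs stand 17 mm over the floor; hub radius 34, wall inside 138 mm.
- cover (a joint): Angle of the clear cover about the carousel's axis (rad), counter-clockwise from above; 0 = window over the grey block, 1.257 per bay. Turns a full turn either way; light friction (0.06 N m) holds it where left. Disc 5 mm thick, its underside 80 mm and rim top 86 mm above the bench.
- cover_bar (a point): Top centre of the black grip bar on the cover, on the carousel's axis, 121 mm above the bench. Bar 64 mm long, 14 mm thick, with upright sides free down to 91 mm above the bench. Its x axis is the bar's length and points to the window; a blue mark on the bar's top is at the window's end.
- window (a point): Middle of the cover's only opening, 90 mm from the axis, given at bay-floor height (45 mm above the bench). The opening is a sector 64 degrees wide with blue edges, from 40 to 138 mm radius, about 95 mm wide at its middle. Its x axis points outward.
- sample_boat: White ceramic boat 72 mm long (x), 24 wide (y), 24 high, open on top, the only one with a dark steel pin (15 mm thick, fixed in it, below the rim). Origin: centre of its underside. About 75 g. Lies on the floor of one of the four bays, at any yaw. Best gripped across its width, by the upper part of its walls (fingertips 8 mm or more above its underside, to clear the trough's lips).
- spare_boat1: Empty white boat of the same size (72 x 24 x 24 mm) in another bay; origin: centre of its underside. To stay there.
- spare_boat2: Empty white boat like spare_boat1.
- spare_boat3: Empty white boat like spare_boat1.
- furnace: Fixed bench tube furnace, cold: white cabinet 340 mm long (x), 280 wide (y), 375 high. Origin: centre of its underside; +x is the way a boat goes in. On its -x end a steel guard hood, 92 mm wide, stands out 30 mm round the mouth, top 186 mm above the bench; from it a steel trough, 48 mm wide, juts out 170 mm towards -x, on two struts.
- mouth (a point): Centre of the mouth on the trough floor, in the front plane of the guard hood, 120 mm above the bench; axes as the furnace (+x inward). Mouth 44 mm wide, 46 high. The trough floor runs level from x = -170 mm through the mouth to the stop at x = 111 mm; side lips 5 mm high leave 40 mm between them. A boat fully home has its centre at x = 75 mm.
- trough_rest (a point): Point on the trough floor 90 mm in front of the mouth, a good place for the boat's centre; axes as the furnace.
- pusher: Loose pusher upright on the bench on a steel heel (50 x 30 x 8 mm). On the heel a wooden handle block 44 mm long (x), 16 thick (y), top 54 mm above the underside; along +x a 12 mm steel rod, axis 14 mm up, to a push plate 30 mm wide, 24 high. Origin: underside, below the handle's middle. 165 mm long, about 200 g, heaviest at the handle.
- pusher_face (a point): Centre of the push plate's front, 140 mm ahead of the pusher's origin along its +x, 12 mm above its underside.
- amber_jar: Brown glass jar 68 mm in diameter, 95 mm high, black cap; origin: centre of its underside. Not to be moved.
- beaker: Glass beaker 60 mm in diameter, 85 mm high; origin: centre of its underside. Not to be moved.
- reagent_bottle: Brown glass bottle 66 mm in diameter, 180 mm high, blue cap; origin: centre of its underside. Not to be moved.
Mind the look-alikes: they are no part of the job. Several things have the shape of the pusher; the one meant has the colours described above.

How it is judged:
By the outcome, as a careful person would: the job done as asked, in the order asked, and still so for the second after the job is handed in, with the robot touching nothing.
It also fails if it takes over 72 s, if anything falls off the work surface, if the arm or the gripper's body presses on something with over 40 N, if the wrist force passes 120 N, or if a joint passes its speed limit or range.

## Working session

There is one attempt and no reset: what is moved stays moved. The work goes in short steps, Python scripts to look and compute and a tool call to move; the robot and the scene stay as the last step left them, time stands still between calls to the robot, and variables do not carry over. Pictures are saved under pics/ and viewed, and the job is handed in when it is done.

Besides the shell and the picture viewer there is one more tool, called after "Request:" as a command line: name --argument value ..., lists and objects as JSON in quotes. move_arm: Moves the arm, as the interface text tells. Its arguments: {"type":"object","properties":{"commands":{"type":"string"},"fingers":{"type":"number"},"grip_force":{"type":"number"}},"required":["commands"]}

```bash
ls; mkdir -p pics; cat > h.py <<'E'
import numpy as np, cv2, pickle
from station import r
def snap(name,tag):
    s=r.state(); p,d=r.snapshot(name)
    cv2.imwrite(f'pics/{tag}.png',p[:,:,::-1]); pickle.dump((p,d,s,r.camera_model(name)),open(f'pics/{tag}.pkl','wb'))
    return p,d,s
def load(tag): return pickle.load(open(f'pics/{tag}.pkl','rb'))
def K(m,h=420):
    f=h/2/np.tan(np.radians(m['fovy'])/2); return np.array([[f,0,m['cx']],[0,f,m['cy']],[0,0,1]])
def camT(tag):
    p,d,s,m=load(tag)
    if 'world_to_cam' in m: T=np.linalg.inv(np.array(m['world_to_cam']))
    else:
        W=np.eye(4);W[:3,:3]=np.array(s['tool_rot']);W[:3,3]=s['tcp_pos'];T=W@np.array(m['T_tool_cam'])
    return T,m,d
def rays(tag,uv):
    T,m,d=camT(tag)
    n=cv2.undistortPoints(np.array(uv,float).reshape(-1,1,2),K(m),np.array(m['distortion'],float))[:,0]
    v=np.c_[n[:,0],-n[:,1],-np.ones(len(n))]
    return T[:3,3],v@T[:3,:3].T
def onplane(tag,uv,z):
    o,v=rays(tag,uv); t=(z-o[2])/v[:,2]; return o+v*t[:,None]
def bydepth(tag,uv):
    T,m,d=camT(tag); o,v=rays(tag,uv); uv=np.array(uv).reshape(-1,2).astype(int)
    return o+v*d[uv[:,1],uv[:,0]][:,None]
def proj(tag,P):
    T,m,d=camT(tag); Q=(np.array(P,float).reshape(-1,3)-T[:3,3])@T[:3,:3]
    return cv2.projectPoints(Q*[1,-1,-1],np.zeros(3),np.zeros(3),K(m),np.array(m['distortion'],float))[0][:,0]
E
python3 - <<'E'
from h import *
np.set_printoptions(precision=1,suppress=True)
for n in('scene','top','wrist'):
    snap(n,n+'0'); T,m,d=camT(n+'0'); print(n,m['fovy'],T[:3,3],-T[:3,2])
print(r.state())
E
```

```text
pics
scene 56.62628675688862 [ 918.2 -583.7  889.8] [-0.4  0.6 -0.7]
top 53.11195160459247 [ 328.1   29.7 1511. ] [ 0.1 -0.  -1. ]
wrist 63.66338541359944 [123.9 641.1 373.1] [ 0.2 -0.1 -1. ]
{'time_s': 0.15, 'qpos': array([-75.8,  26.8,  -0.7,  91.9,   0.3,  61.4,  -3.2]), 'qvel': array([ 0. , -0.1,  0. , -0.1, -0.1,  0. ,  0. ]), 'effort': array([  0. , -53.3,   0. , -25.2,   0. ,   0. ,   0. ]), 'tcp_pos': array([186.3, 622.3, 230.5]), 'tool_rot': array([[-1. ,  0.3, -0. ],
       [ 0.3,  1. , -0. ],
       [-0. , -0. , -1. ]]), 'contact_force': array([0.1, 0.6, 0.3]), 'torque': array([-0.,  0., -0.]), 'grip_width': 85.64021777021007}
```

View pics/scene0.png

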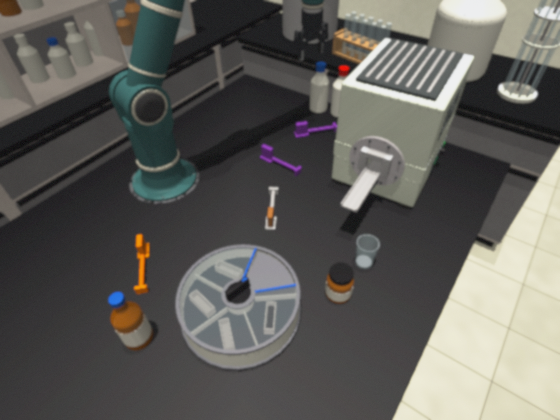

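View pics/top0.png

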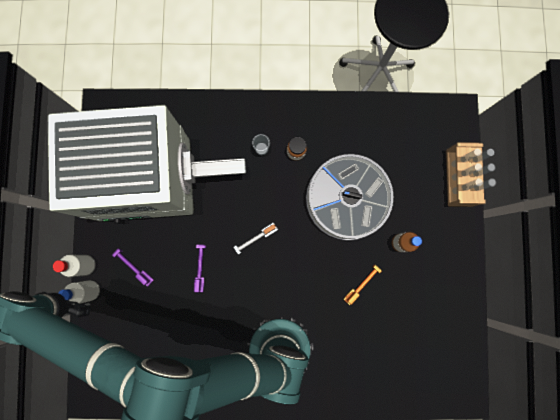

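View pics/wrist0.png

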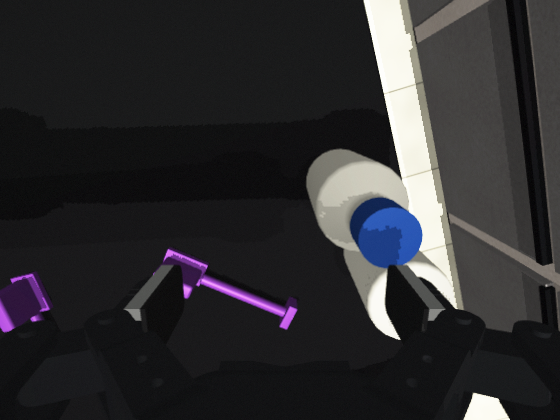

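```bash
python3 - <<'E'
from h import *
p=load('top0')[0][:,:,::-1]; q=load('scene0')[0][:,:,::-1]
a=cv2.resize(p[145:250,297:402],(420,420),interpolation=cv2.INTER_CUBIC)
b=cv2.resize(q[235:375,165:310],(435,420),interpolation=cv2.INTER_CUBIC)[:,:380]
cv2.imwrite('pics/c1.png',np.hstack([a,b]))
a=cv2.resize(p[210:260,225:285],(480,400),interpolation=cv2.INTER_CUBIC)
b=cv2.resize(q[180:235,255:290],(255,400),interpolation=cv2.INTER_CUBIC)
cv2.imwrite('pics/c2.png',np.hstack([a,b]))
E
```

```text
(no output)
```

View pics/c1.png

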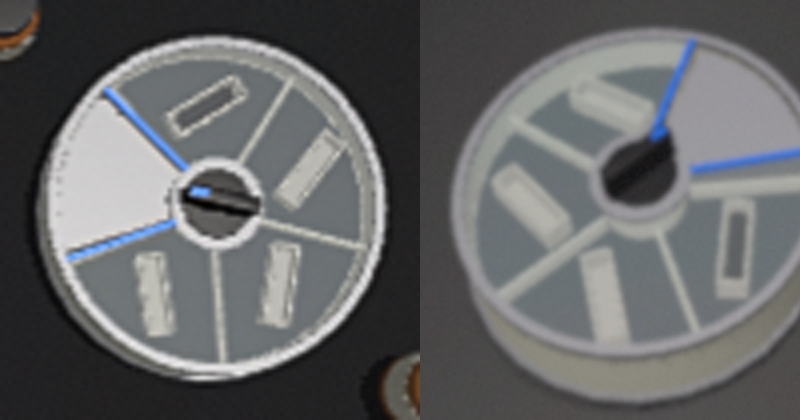

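View pics/c2.png

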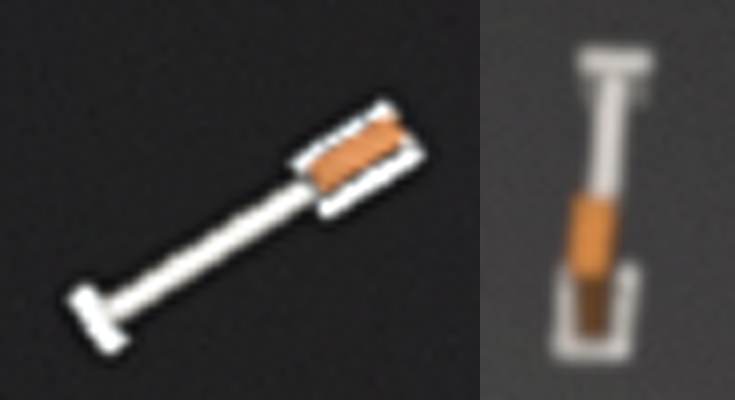

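```bash
python3 - <<'E'
from h import *
np.set_printoptions(precision=1,suppress=True)
p=load('top0')[0]; hsv=cv2.cvtColor(p,cv2.COLOR_RGB2HSV)
# rim: bright blob in carousel roi
roi=np.zeros(p.shape[:2],np.uint8); roi[140:255,297:402]=1
m=((hsv[...,2]>75)&(roi>0)).astype(np.uint8)
cs=cv2.findContours(m,cv2.RETR_EXTERNAL,cv2.CHAIN_APPROX_NONE)[0]; c=max(cs,key=cv2.contourArea)
P=onplane('top0',c[:,0],86)
A=np.c_[2*P[:,:2],np.ones(len(P))]; x=np.linalg.lstsq(A,(P[:,:2]**2).sum(1),rcond=None)[0]
print('carousel',x[:2],np.sqrt(x[2]+x[:2]@x[:2]))
C=x[:2]
b=((hsv[...,0]>100)&(hsv[...,0]<125)&(hsv[...,1]>120)&(hsv[...,2]>100)&(roi>0))
ys,xs=np.nonzero(b); P=onplane('top0',np.c_[xs,ys],86)[:,:2]-C
R=np.hypot(*P.T); an=np.degrees(np.arctan2(P[:,1],P[:,0])); s=R>45
print('edges',np.sort(an[s]), 'mark',P[R<40].mean(0),np.degrees(np.arctan2(*P[R<40].mean(0)[::-1])))
print('boat', onplane('top0',[[348.7,171.2]],65), onplane('top0',[[348.7,171.2]],65)[0,:2]-C)
dd=onplane('top0',[[345,203],[354,247],[372,160]],60)
# pusher
for px,z in [((264.5,229.5),54),((237.2,250),24),((225+66/8,210+298/8),24),((225+118/8,210+348/8),24)]:print('pusher',px,onplane('top0',[px],z))
# orange handle
m=(hsv[...,0]>5)&(hsv[...,0]<25)&(hsv[...,1]>90)&(hsv[...,2]>150); m[:,:225]=0;m[:,285:]=0;m[:210]=0;m[260:]=0
ys,xs=np.nonzero(m);print(len(xs),'handle',onplane('top0',[[xs.mean(),ys.mean()]],54))
print('depthchk',bydepth('top0',[[348,171],[264,230],[220,168]]))
a=cv2.resize(load('top0')[0][130:200,170:260,::-1],(720,560),interpolation=cv2.INTER_CUBIC);cv2.imwrite('pics/c3.png',a)
E
```

```text
carousel [ 532.7 -235.3] 148.57108234630982
edges [ 34.7  35.6  36.4  37.1  37.7  38.   38.2  38.6  38.6  39.   39.2  39.3
  39.6  39.6  39.9  40.   40.1  40.3  40.3  40.6  40.8  41.1  41.1  41.3
  41.4  41.5  41.6  41.7  41.8  41.9  42.   42.   42.1  42.2  42.2  42.3
  42.3  42.4  42.5  42.6  42.7  42.9  43.   43.   43.1  43.2  43.3  43.3
  43.4  43.4 109.4 109.4 109.4 109.5 109.6 109.7 109.8 109.8 109.9 110.
 110.1 110.3 110.3 110.4 110.5 110.5 110.7 110.8 110.8 110.9 110.9 111.1
 111.1 111.2 111.4 111.5 111.7 112.  112.1 112.6 113.4] mark [ 8.  16.5] 64.09516808368373
boat [[ 624.2 -236.2   65. ]] [91.5 -0.8]
pusher (264.5, 229.5) [[417.5  57.   54. ]]
pusher (237.2, 250) [[346.1 153.   24. ]]
pusher (233.25, 247.25) [[355.7 167.1  24. ]]
pusher (239.75, 253.5) [[333.9 143.8  24. ]]
51 handle [[420.4  41.1  54. ]]
depthchk [[ 620.9 -230.2   84.3]
 [ 415.7   58.7   54.4]
 [ 618.8  207.4  121.1]]
```

View pics/c3.png

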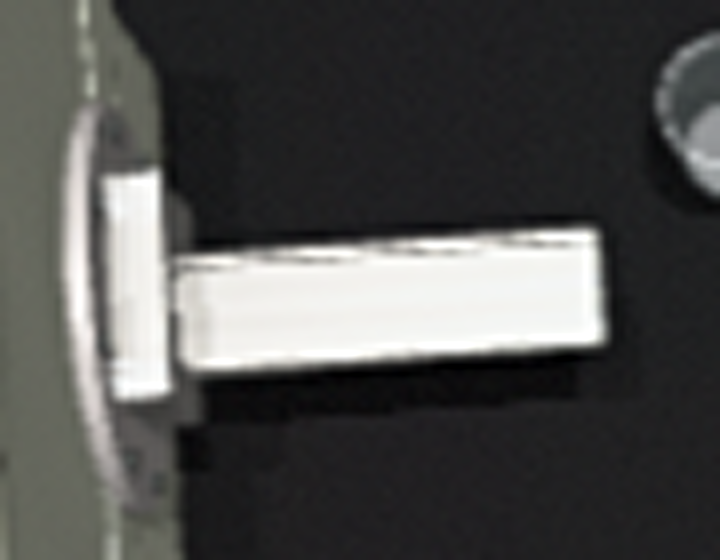

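```bash
cat >> h.py <<'E'
from scipy.spatial.transform import Rotation as Ro
def down(yaw):
    a=np.radians(yaw); return np.array([[np.cos(a),np.sin(a),0],[np.sin(a),-np.cos(a),0],[0,0,-1.]])
def plan(wps,start=None,vm=55,dp=0,cur=None):
    """wps: (x,y,z,yaw[,minrows]); prints rows"""
    s=r.state(); p=np.array(s['tcp_pos']);R=np.array(s['tool_rot']); out=[]
    for w in wps:
        T=np.array(w[:3],float);RT=down(w[3]); n=int(max(np.ceil(np.linalg.norm(T-p)/vm),np.ceil(np.degrees(np.linalg.norm(Ro.from_matrix(R.T@RT).as_rotvec()))/10),w[4] if len(w)>4 else 1))
        for k in range(n):
            d=R.T@((T-p)/(n-k)); d=np.round(d,dp)
            v=np.round(Ro.from_matrix(R.T@RT).as_rotvec()/(n-k),3)
            out.append((d,v)); p=p+R@d; R=R@Ro.from_rotvec(v).as_matrix()
    f=lambda z:('%g'%(z+0)) 
    ls=[' '.join(f(round(float(q),3)+0.0) for q in list(d)+list(v)) for d,v in out]
    for i in range(0,len(ls),10): print('; '.join(ls[i:i+10])); print()
E
python3 - <<'E'
from h import *
np.set_printoptions(precision=1,suppress=True)
A=onplane('top0',[[245.25,166.1]],120)[0];B=onplane('top0',[[193.75,169.4]],120)[0]
H=onplane('top0',[[170+138/8,130+285/8],[170+168/8,130+284/8]],186)
v=B-A;print('end',A,'near',B,np.degrees(np.arctan2(v[1],v[0])),np.linalg.norm(v),'hood',H)
print('jar,beaker,bottle',onplane('top0',[[297,148],[261,145]],90),onplane('top0',[[417,241]],180))
plan([(340,240,320,155),(420,90,330,105)])
E
```

```text
end [626.3 122.9 120. ] near [613.4 295.7 120. ] 94.27684308938439 173.28910298879765 hood [[612.  304.3 186. ]
 [612.5 292.3 186. ]]
jar,beaker,bottle [[698.4 -52.8  90. ]
 [707.5  71.7  90. ]] [[ 377.  -433.2  180. ]]
-32 -40 -11 0 0 0.018; -33 -40 -11 0 0 0.018; -34 -39 -11 0 0 0.018; -34 -39 -11 0 0 0.018; -35 -38 -11 0 0 0.018; -35 -37 -11 0 0 0.018; -36 -36 -12 -0.001 0 0.019; -37 -36 -11 0 0 0.018; -23 -17 -2 0 0 0.146; -25 -14 -2 0 0 0.145

-27 -10 -1 0 0 0.146; -28 -6 -2 0 0 0.145; -28 -2 -1 0 0 0.146; -28 3 -2 0 0 0.145
```

Request:
move_arm --commands "-32 -40 -11 0 0 0.018; -33 -40 -11 0 0 0.018; -34 -39 -11 0 0 0.018; -34 -39 -11 0 0 0.018; -35 -38 -11 0 0 0.018; -35 -37 -11 0 0 0.018; -36 -36 -12 0 0 0.019; -37 -36 -11 0 0 0.018; -23 -17 -2 0 0 0.146; -25 -14 -2 0 0 0.145"

```text
time_s: 1.4
tcp_pos: [366.9, 188.9, 324.5]
tool_rot: [[-0.744, 0.669, 0.0], [0.669, 0.744, 0.001], [0.0, 0.001, -1.0]]
contact_force: [-0.3, -0.0, -0.6]
grip_width: 85.6
```

Request:
move_arm --commands "-27 -10 -1 0 0 0.146; -28 -6 -2 0 0 0.145; -28 -2 -1 0 0 0.146; -28 3 -2 0 0 0.145; 0 0 0 0 0 0"

```text
time_s: 2.02
tcp_pos: [420.9, 88.2, 330.4]
tool_rot: [[-0.255, 0.967, 0.0], [0.967, 0.255, -0.0], [-0.0, 0.0, -1.0]]
contact_force: [-0.6, 0.3, 0.3]
grip_width: 85.4
```

```bash
python3 - <<'E'
from h import *
np.set_printoptions(precision=1,suppress=True)
snap('wrist','w1');print(r.state()['tcp_pos'],r.state()['time_s'],r.state()['qpos'])
E
```

```text
[420.3  89.5 330.2] 2.075 [-39.9  -2.2  23.1 114.8   0.9  67.3  -2.2]
```

View pics/w1.png

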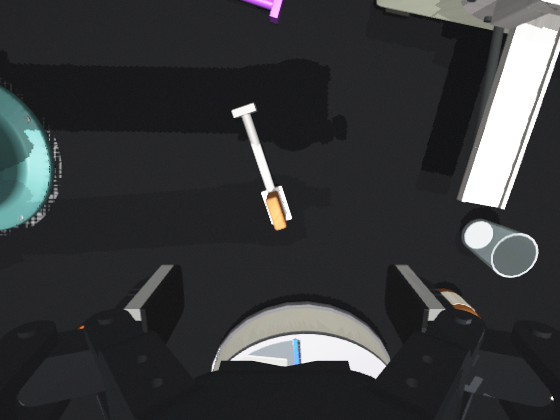

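```bash
python3 - <<'E'
from h import *
p=load('w1')[0][:,:,::-1]
a=cv2.resize(p[0:220,370:560],None,fx=2.6,fy=2.6,interpolation=cv2.INTER_CUBIC)
b=cv2.resize(p[95:240,225:300],None,fx=3.9,fy=3.9,interpolation=cv2.INTER_CUBIC)[:572]
b=np.vstack([b,np.zeros((572-b.shape[0],b.shape[1],3),np.uint8)])
cv2.imwrite('pics/c4.png',np.hstack([a,b]));print(a.shape,b.shape)
E
```

```text
(572, 494, 3) (572, 292, 3)
```

View pics/c4.png

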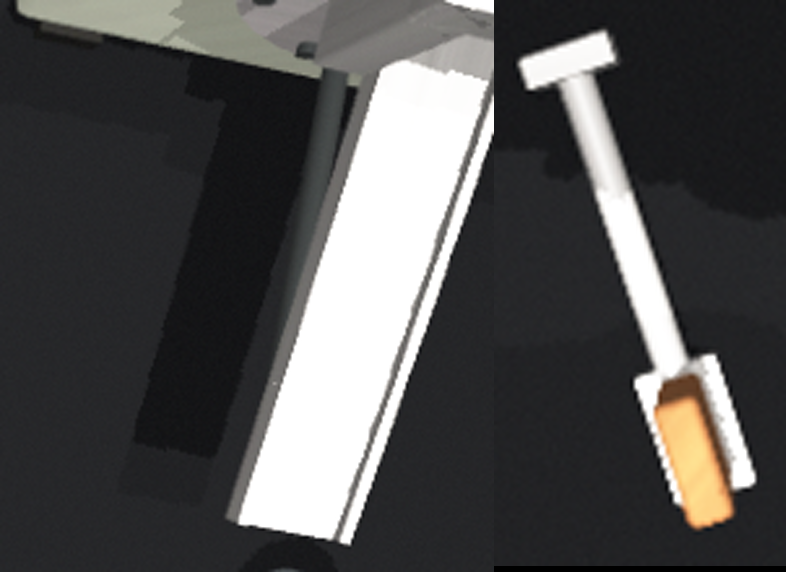

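```bash
python3 - <<'E'
from h import *
np.set_printoptions(precision=1,suppress=True)
c=lambda x,y:(370+(x+.5)/2.6-.5,(y+.5)/2.6-.5)
L=onplane('w1',[c(240,521),c(376,80)],125);Rr=onplane('w1',[c(352,543),c(492,112)],125)
print(L,Rr,np.linalg.norm(L[0]-Rr[0]))
for e in(L,Rr):
  v=e[1]-e[0];print(np.degrees(np.arctan2(v[1],v[0])))
v=L[1]-L[0];v/=np.linalg.norm(v);n=np.array([-v[1],v[0],0]);print('width',(Rr[0]-L[0])@n)
mid=(L[0]+Rr[0])/2; print('endmid',mid,'rest',mid+80*v,'mouth',mid+170*v)
q=lambda x,y:(225+(x-494+.5)/3.9-.5,95+(y+.5)/3.9-.5)
# handle top centre rect corners
H=onplane('w1',[q(656,405),q(699,397),q(734,520),q(692,528)],54);print('handle',H.mean(0),H)
Pl=onplane('w1',[q(520,62),q(608,32)],24);print('plate top front',Pl,Pl.mean(0))
d=Pl.mean(0)-H.mean(0);print(np.degrees(np.arctan2(d[1],d[0])),np.hypot(*d[:2]))
e=H[0]+H[1]-H[2]-H[3];print(np.degrees(np.arctan2(e[1],e[0])))
plan([(480,-130,330,80),(500,-190,300,76)])
E
```

```text
[[606.9 124.  125. ]
 [592.5 289.5 125. ]] [[655.6 127.3 125. ]
 [638.6 291.3 125. ]] 48.784553330922286
94.9974133146385
95.93143351554166
width -48.77577310821079
endmid [631.3 125.6 125. ] rest [624.3 205.3 125. ] mouth [616.5 295.  125. ]
handle [423.7  40.7  54. ] [[406.4  56.4  54. ]
 [419.2  62.6  54. ]
 [440.9  25.1  54. ]
 [428.1  18.8  54. ]]
plate top front [[335.8 149.4  24. ]
 [361.4 165.8  24. ]] [348.6 157.6  24. ]
122.71832589454395 138.89280468243422
120.07228443982602
-46 0 0 0 0 0.087; -45 4 0 0 0 0.087; -45 8 0 0 0 0.087; -44 12 0 0 0 0.088; -42 16 0 0 0 0.087; -28 15 15 0 0 0.035; -27 16 15 0 0 0.035
```

```bash
python3 - <<'E'
from h import *
plan([(495,-150,330,80),(517,-295,310,76)])
E
```

```text
-50 2 0 0 0 0.087; -50 6 0 0 0 0.087; -49 11 0 0 0 0.087; -48 15 0 0 0 0.088; -46 19 0 0 0 0.087; -46 16 7 0 0 0.023; -46 17 7 0 0 0.023; -46 17 6 0 0 0.024
```

Request:
move_arm --commands "-50 2 0 0 0 0.087; -50 6 0 0 0 0.087; -49 11 0 0 0 0.087; -48 15 0 0 0 0.088; -46 19 0 0 0 0.087; -46 16 7 0 0 0.023; -46 17 7 0 0 0.023; -46 17 6 0 0 0.024; 0 0 0 0 0 0"

```text
time_s: 3.2
tcp_pos: [516.1, -297.0, 309.1]
tool_rot: [[0.245, 0.97, -0.003], [0.97, -0.245, -0.001], [-0.002, -0.002, -1.0]]
contact_force: [-0.2, 0.4, -0.2]
grip_width: 85.9
```

```bash
python3 - <<'E'
from h import *
np.set_printoptions(precision=1,suppress=True)
snap('wrist','w2');print(r.state()['tcp_pos'],r.state()['time_s'],r.state()['qpos'])
E
```

```text
[ 516.8 -294.6  309.2] 3.25 [ -7.4  20.6  44.1  96.9 -15.2  68.8  26.5]
```

View pics/w2.png

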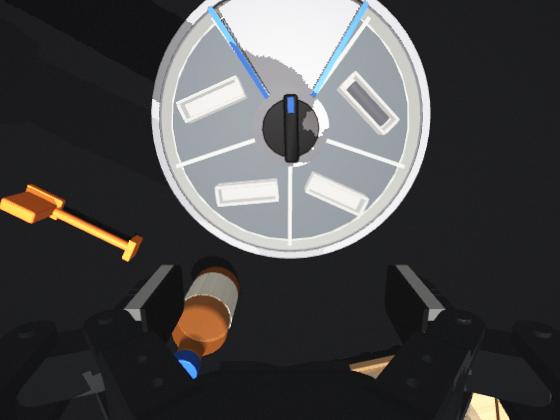

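```bash
python3 - <<'E'
from h import *
p=load('w2')[0][:,:,::-1]
a=cv2.resize(p[80:175,245:335],None,fx=5,fy=5,interpolation=cv2.INTER_CUBIC)
b=cv2.resize(p[60:145,325:410],None,fx=4,fy=4,interpolation=cv2.INTER_CUBIC)
b=np.vstack([b,np.zeros((a.shape[0]-b.shape[0],b.shape[1],3),np.uint8)])
cv2.imwrite('pics/c5.png',np.hstack([a,b]));print(a.shape,b.shape)
E
```

```text
(475, 450, 3) (475, 340, 3)
```

View pics/c5.png

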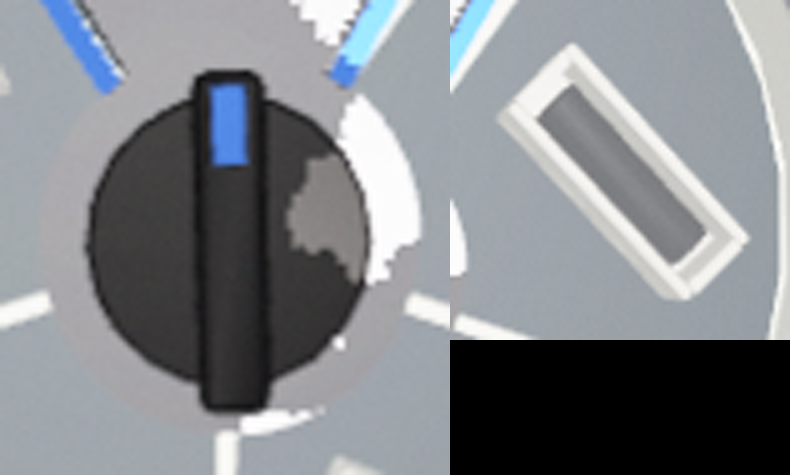

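```bash
python3 - <<'E'
from h import *
np.set_printoptions(precision=1,suppress=True)
q=lambda x,y:(245+(x+.5)/5-.5,80+(y+.5)/5-.5)
g=lambda x,y:(325+(x-450+.5)/4-.5,60+(y+.5)/4-.5)
B=onplane('w2',[q(229,73),q(236,408)],121);v=B[0]-B[1];print('bar',B.mean(0),np.degrees(np.arctan2(v[1],v[0])),np.hypot(*v[:2]))
# rim circle via ellipse pts of outer rim: white drum outline points
W=onplane('w2',[(290,257),(430,118),(152,112),(230,243),(375,235)],86)
A=np.c_[2*W[:,:2],np.ones(5)];x=np.linalg.lstsq(A,(W[:,:2]**2).sum(1),rcond=None)[0];print('C',x[:2],np.sqrt(x[2]+x[:2]@x[:2]))
E=onplane('w2',[g(572,43),g(748,240),g(685,299),g(503,107)],69);print(E)
C=E.mean(0);v=E[1]-E[0];w=E[2]-E[3];print('boat',C,np.degrees(np.arctan2(v[1],v[0])),np.degrees(np.arctan2(w[1],w[0])),np.hypot(*v[:2]),np.linalg.norm(E[0]-E[3]),np.linalg.norm(E[1]-E[2]))
# window edges (blue, z 86)
ed=onplane('w2',[q(85,45),(212,10),q(355,45),(364,5)],86);print('edges',ed)
c=B.mean(0)
for e in ed: print(np.degrees(np.arctan2(e[1]-c[1],e[0]-c[0])))
# ribs z=62
for uv in [(255,141),(179,165),(290,168),(290,242),(328,142),(402,165)]:
  e=onplane('w2',[uv],62)[0]-c;print('rib',np.degrees(np.arctan2(e[1],e[0])),np.hypot(*e[:2]))
d=C-c;print('boat rel',np.degrees(np.arctan2(d[1],d[0])),np.hypot(*d[:2]))
E
```

```text
bar [ 537.5 -240.2  121. ] 77.3759477347223 61.772701185996425
C [ 539.1 -242.4] 146.0170653285722
[[ 617.9 -199.9   69. ]
 [ 654.9 -260.8   69. ]
 [ 635.4 -272.2   69. ]
 [ 597.  -211.1   69. ]]
boat [ 626.3 -236.    69. ] -58.75989702975494 -57.810707905538614 71.2917710910438 23.757474388950115 22.529352036348943
edges [[ 518.2 -195.2   86. ]
 [ 490.4 -113.6   86. ]
 [ 571.6 -208.6   86. ]
 [ 634.  -145.4   86. ]]
113.13898522247477
110.39198300759203
42.7718406093033
44.49848386346269
rib -173.79079545775573 42.28083419706694
rib -176.09802379712835 134.4428950567157
rib -104.15879313665299 45.18688085761757
rib -103.98262296816567 135.48215548455633
rib -34.425457236404256 45.596155839232914
rib -32.041927965049915 135.36577275190052
boat rel 2.729887699232487 88.90369472625576
```

```bash
python3 - <<'E'
from h import *
plan([(537.5,-240,190,77.3)])
E
```

```text
19 2 40 -0.001 0 -0.008; 19 3 40 -0.001 0 -0.007; 20 2 39 0 0 -0.008
```

Request:
move_arm --commands "19 2 40 -0.001 0 -0.008; 19 3 40 -0.001 0 -0.007; 20 2 39 0 0 -0.008; 0 0 0 0 0 0" --fingers 60

```text
time_s: 3.75
tcp_pos: [537.1, -234.5, 188.7]
tool_rot: [[0.213, 0.977, -0.004], [0.977, -0.213, 0.003], [0.003, -0.004, -1.0]]
contact_force: [0.5, 1.0, 0.6]
grip_width: 59.8
```

```bash
python3 - <<'E'
from h import *
np.set_printoptions(precision=2,suppress=True)
snap('wrist','w3');snap('top','t3');print(r.state()['tcp_pos'],r.state()['tool_rot'])
print(proj('w3',[[537.5,-240,121],r.state()['tcp_pos']]))
E
```

```text
[ 538.24 -239.15  192.46] [[ 0.22  0.98  0.  ]
 [ 0.98 -0.22 -0.  ]
 [-0.    0.   -1.  ]]
[[286.09 235.4 ]
 [287.53 283.83]]
```

View pics/w3.png

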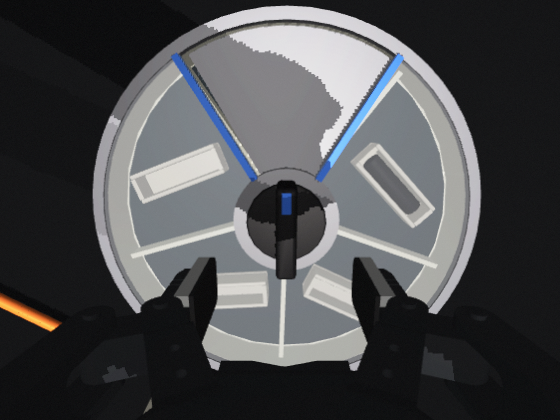

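```bash
python3 - <<'E'
from h import *
np.set_printoptions(precision=1,suppress=True)
for k in range(3): print(r.state()['tcp_pos'])
p=load('w3')[0][:,:,::-1]
cv2.imwrite('pics/c6.png',np.hstack([cv2.resize(p[165:290,235:340],None,fx=4,fy=4,interpolation=cv2.INTER_CUBIC)]))
B=onplane('w3',[(286.5,181),(286,278)],121);v=B[0]-B[1];print('bar',B,B.mean(0),np.degrees(np.arctan2(v[1],v[0])),np.hypot(*v[:2]))
E=onplane('w3',[(367,143),(434,211),(417,228),(352,160)],69);C=E.mean(0);v=E[1]-E[0]+E[2]-E[3];print('boat',C,np.degrees(np.arctan2(v[1],v[0])),np.hypot(*v[:2])/2,np.linalg.norm(E[0]-E[3]))
E
```

```text
[ 538.2 -239.2  192.5]
[ 538.2 -239.2  192.5]
[ 538.2 -239.2  192.5]
bar [[ 545.3 -204.9  121. ]
 [ 531.  -269.8  121. ]] [ 538.2 -237.3  121. ] 77.5703750020606 66.39427744362064
boat [ 624.9 -235.3   69. ] -55.99985295546276 78.18941886126207 16.79536642776159
```

View pics/c6.png

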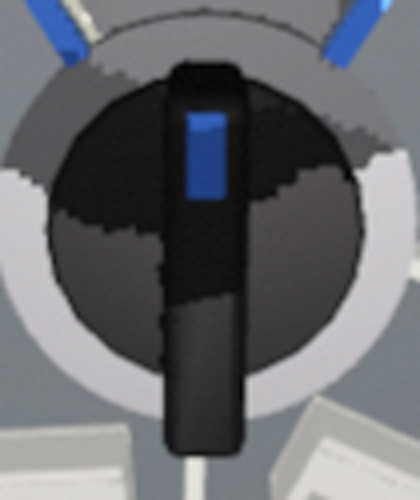

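Request:
move_arm --commands "0 0 35 0 0 0; 0 0 35 0 0 0; 0 0 24 0 0 0; 0 0 0 0 0 0" --fingers 40

```text
time_s: 4.35
tcp_pos: [537.7, -240.4, 97.9]
tool_rot: [[0.22, 0.976, 0.002], [0.976, -0.22, -0.001], [-0.0, 0.002, -1.0]]
contact_force: [0.2, -0.2, 0.7]
grip_width: 40.2
```

Request:
move_arm --commands "0 0 0 0 0 0; 0 0 0 0 0 0; 0 0 0 0 0 0; 0 0 0 0 0 0" --fingers 5 --grip_force 30

```text
time_s: 4.85
tcp_pos: [536.9, -240.3, 99.4]
tool_rot: [[0.22, 0.976, 0.001], [0.976, -0.22, 0.0], [0.001, 0.001, -1.0]]
contact_force: [-7.1, 0.1, 8.5]
grip_width: 13.3
```

Request:
move_arm --commands "0 0 0 0 0 0.12; 0 0 0 0 0 0.16; 0 0 0 0 0 0.16; 0 0 0 0 0 0.16; 0 0 0 0 0 0.16; 0 0 0 0 0 0.16; 0 0 0 0 0 0.16; 0 0 0 0 0 0.12; 0 0 0 0 0 0.08; 0 0 0 0 0 0"

```text
time_s: 6.1
tcp_pos: [536.9, -240.4, 99.4]
tool_rot: [[0.998, 0.069, 0.002], [0.069, -0.998, 0.0], [0.002, -0.0, -1.0]]
contact_force: [-7.2, 0.5, 7.8]
grip_width: 13.3
```

Request:
move_arm --commands "0 0 0 0 0 0; 0 0 0 0 0 0; 0 0 -30 0 0 0; 0 0 -40 0 0 0; 0 0 -40 0 0 0; 0 0 0 0 0 0" --fingers 50

```text
time_s: 6.85
tcp_pos: [539.4, -240.7, 210.5]
tool_rot: [[0.998, 0.07, 0.008], [0.07, -0.998, -0.002], [0.008, 0.003, -1.0]]
contact_force: [-0.8, 0.1, -1.5]
grip_width: 49.9
```

```bash
python3 - <<'E'
from h import *
np.set_printoptions(precision=1,suppress=True)
snap('wrist','w4');s=r.state();print(s['tcp_pos'],s['qpos'],s['tool_rot'],s['time_s'])
E
```

```text
[ 538.5 -239.8  208.6] [-23.1  33.2  61.2 104.8 -33.2  61.8 -35.4] [[ 1.   0.1  0. ]
 [ 0.1 -1.  -0. ]
 [ 0.   0.  -1. ]] 6.9
```

View pics/w4.png

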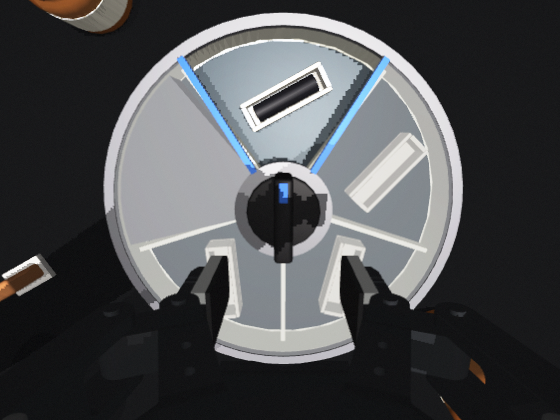

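```bash
python3 - <<'E'
from h import *
p=load('w4')[0][:,:,::-1]
cv2.imwrite('pics/c7.png',cv2.resize(p[50:145,225:350],None,fx=6,fy=6,interpolation=cv2.INTER_CUBIC))
E
```

```text
(no output)
```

View pics/c7.png

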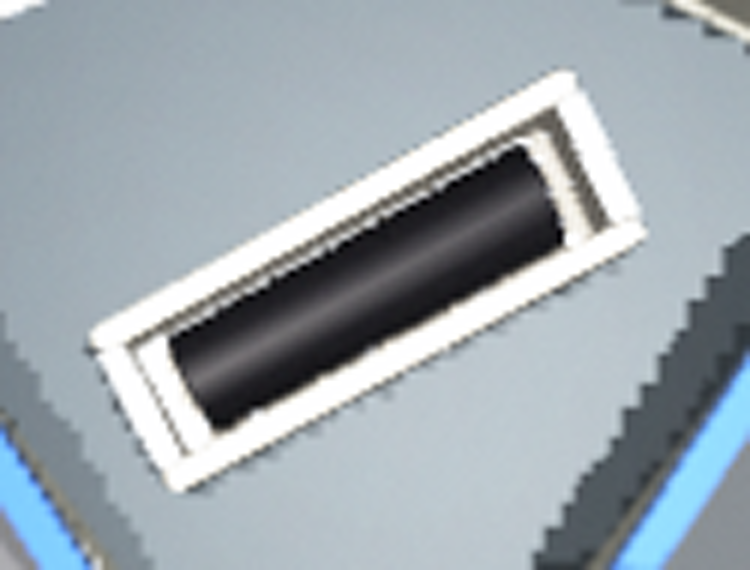

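```bash
python3 - <<'E'
from h import *
np.set_printoptions(precision=1,suppress=True)
g=lambda x,y:(225+(x+.5)/6-.5,50+(y+.5)/6-.5)
E=onplane('w4',[g(90,338),g(570,70),g(648,231),g(178,493)],69);C=E.mean(0);v=E[1]-E[0]+E[2]-E[3];y=np.degrees(np.arctan2(v[1],v[0]));print('boat',C,y,np.hypot(*v[:2])/2,np.linalg.norm(E[0]-E[3]),np.linalg.norm(E[1]-E[2]))
# fingers clearance: positions relative to axis
plan([(C[0],C[1],190,y+180)])
E
```

```text
boat [ 626.7 -236.6   69. ] -57.95178876533099 71.64249189798575 23.224799746159256 22.601514646719153
7 0 2 0 0 -0.172; 7 2 2 0.001 0 -0.172; 7 3 2 0.001 0 -0.172; 6 4 1 0 0 -0.172; 6 5 1 0.001 0 -0.171; 5 6 2 0.001 0 -0.172; 4 6 1 0 0 -0.171; 2 7 2 0.001 0 -0.172; 1 7 1 0.001 -0.001 -0.171; 0 7 2 0 0 -0.172

-1 7 1 0.001 -0.001 -0.171; -3 7 2 0 0 -0.172
```

Request:
move_arm --commands "7 0 2 0 0 -0.172; 7 2 2 0.001 0 -0.172; 7 3 2 0.001 0 -0.172; 6 4 1 0 0 -0.172; 6 5 1 0.001 0 -0.171; 5 6 2 0.001 0 -0.172; 4 6 1 0 0 -0.171; 2 7 2 0.001 0 -0.172; 1 7 1 0.001 -0.001 -0.171; 0 7 2 0 0 -0.172" --fingers 37

```text
time_s: 8.15
tcp_pos: [610.4, -236.8, 189.7]
tool_rot: [[-0.22, 0.975, -0.004], [0.975, 0.22, 0.003], [0.004, -0.004, -1.0]]
contact_force: [0.1, 0.5, 0.3]
grip_width: 37.2
```

Request:
move_arm --commands "-1 7 1 0.001 -0.001 -0.171; -3 7 2 0 0 -0.172; 0 0 0 0 0 0; 0 0 0 0 0 0"

```text
time_s: 8.65
tcp_pos: [624.7, -237.0, 187.5]
tool_rot: [[-0.528, 0.849, -0.005], [0.849, 0.528, 0.001], [0.003, -0.003, -1.0]]
contact_force: [0.4, -0.6, 0.2]
grip_width: 36.9
```

```bash
python3 - <<'E'
from h import *
np.set_printoptions(precision=1,suppress=True)
snap('wrist','w5');s=r.state();print(s['tcp_pos'],s['qpos'],s['tool_rot'],s['time_s'])
E
```

```text
[ 624.8 -237.   187.7] [ -2.2  33.   28.9  92.6 -17.7  59.3  63.9] [[-0.5  0.8 -0. ]
 [ 0.8  0.5  0. ]
 [ 0.  -0.  -1. ]] 8.7
```

View pics/w5.png

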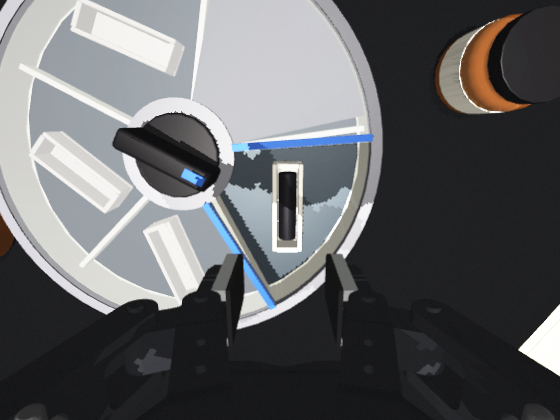

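```bash
python3 - <<'E'
from h import *
np.set_printoptions(precision=1,suppress=True)
E=onplane('w5',[(273,164),(302,163),(301.5,251),(273,251)],69);C=E.mean(0);print(C,np.linalg.norm(E[0]-E[3]))
s=load('w5')[2];R=np.array(s['tool_rot']);print('tool offs',R.T@(C-s['tcp_pos']))
E
```

```text
[ 627.1 -235.8   69. ] 71.34046200821192
tool offs [ -0.6   3.  118.5]
```

Request:
move_arm --commands "-0.5 2.5 45 0 0 0; 0 0 40 0 0 0; 0 0 30 0 0 0; 0 0 17 0 0 0; 0 0 0 0 0 0; 0 0 0 0 0 0"

```text
time_s: 9.45
tcp_pos: [628.2, -236.5, 57.6]
tool_rot: [[-0.53, 0.848, -0.001], [0.848, 0.53, -0.0], [0.0, -0.001, -1.0]]
contact_force: [-0.0, 0.1, -0.5]
grip_width: 37.2
```

Request:
move_arm --commands "0 0 2 0 0 0; 0 0 0 0 0 0; 0 0 0 0 0 0; 0 0 0 0 0 0" --fingers 15 --grip_force 35

```text
time_s: 9.95
tcp_pos: [628.5, -236.6, 56.5]
tool_rot: [[-0.53, 0.848, -0.0], [0.848, 0.53, -0.0], [-0.0, -0.0, -1.0]]
contact_force: [-0.4, 0.2, 5.6]
grip_width: 23.0
```

```bash
python3 - <<'E'
from h import *
plan([(628,-236,225,122,4),(628,150,225,95.5)],vm=50)
E
```

```text
0 0 -42 0 0 0; 0 0 -42 0 0 0; 0 0 -42 0 0 0; 1 0 -42 0 0 0; 41 26 0 0 0 0.058; 42 23 0 0 0 0.058; 44 21 0 0 0 0.058; 45 18 0 0 0 0.058; 45 15 0 0 0 0.058; 46 13 0 0 0 0.058

47 10 0 0 0 0.057; 48 7 -1 0 0 0.058
```

Request:
move_arm --commands "0 0 -20 0 0 0; 0 0 -42 0 0 0; 0 0 -42 0 0 0; 0 0 -42 0 0 0; 0 0 -22 0 0 0; 41 26 0 0 0 0.058; 42 23 0 0 0 0.058; 44 21 0 0 0 0.058; 45 18 0 0 0 0.058; 45 15 0 0 0 0.058"

```text
time_s: 11.2
tcp_pos: [627.9, 6.6, 224.1]
tool_rot: [[-0.264, 0.965, -0.001], [0.965, 0.264, 0.001], [0.002, -0.001, -1.0]]
contact_force: [1.0, 0.7, -0.8]
grip_width: 23.3
```

Request:
move_arm --commands "46 13 0 0 0 0.058; 47 10 0 0 0 0.057; 48 7 -1 0 0 0.058; 0 0 0 0 0 0; 0 0 0 0 0 0"

```text
time_s: 11.82
tcp_pos: [627.8, 148.7, 224.6]
tool_rot: [[-0.096, 0.995, -0.002], [0.995, 0.096, 0.0], [0.001, -0.002, -1.0]]
contact_force: [0.5, -0.7, -0.5]
grip_width: 23.2
```

```bash
python3 - <<'E'
from h import *
np.set_printoptions(precision=3,suppress=True)
snap('wrist','w6');snap('scene','s6');s=r.state();print(s['tcp_pos'],s['qpos'],s['tool_rot'],s['time_s'],s['grip_width'])
E
```

```text
[627.932 147.351 224.332] [-39.611  28.968  32.729  94.604 -17.346  61.678   3.556] [[-0.093  0.996 -0.002]
 [ 0.996  0.093  0.   ]
 [ 0.    -0.002 -1.   ]] 11.925 23.03750923627381
```

View pics/w6.png

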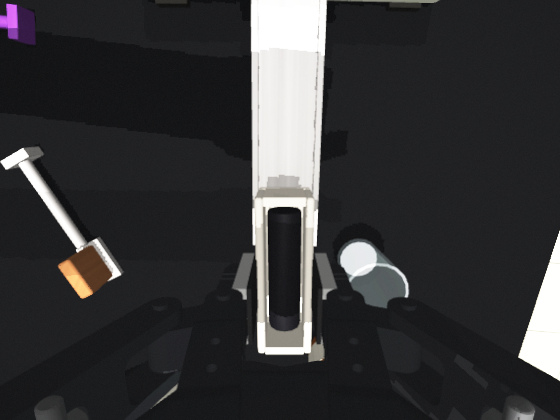

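View pics/s6.png

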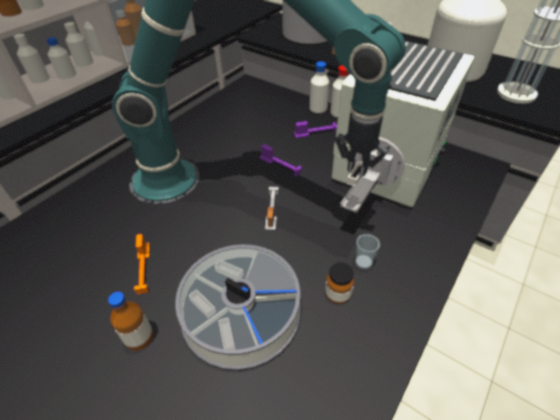

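```bash
python3 - <<'E'
from h import *
p=load('w6')[0][:,:,::-1]
cv2.imwrite('pics/c8.png',cv2.resize(p[0:200,240:340],None,fx=5,fy=3,interpolation=cv2.INTER_CUBIC))
E
```

```text
(no output)
```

View pics/c8.png

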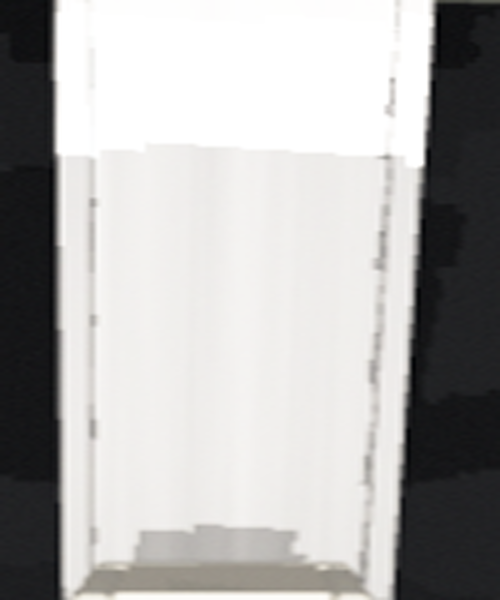

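```bash
python3 - <<'E'
from h import *
np.set_printoptions(precision=1,suppress=True)
g=lambda x,y:(240+(x+.5)/5-.5,(y+.5)/3-.5)
E=onplane('w6',[g(54,5),g(60,550),g(436,5),g(398,550),],125);print(E)
I=onplane('w6',[g(91,5),g(93,540),g(400,5),g(363,540)],125);print(I)
for e in(E,I):
  m1=(e[0]+e[2])/2;m2=(e[1]+e[3])/2;v=m1-m2;print('axis',m1,m2,np.degrees(np.arctan2(v[1],v[0])),'w',e[2,0]-e[0,0],e[3,0]-e[1,0])
# boat in hand: rim corners near/far
s=load('w6')[2];R=np.array(s['tool_rot']);b=bydepth('w6',[(285,200),(285,340),(258,240),(308,240)]);print('boat rim pts tool',(b-s['tcp_pos'])@R)
print('trough depth',bydepth('w6',[(285,60),(285,120)]))
E
```

```text
[[593.1 287.  125. ]
 [602.4 169.9 125. ]
 [641.7 291.7 125. ]
 [651.1 174.7 125. ]]
[[597.8 287.4 125. ]
 [607.  172.8 125. ]
 [637.1 291.2 125. ]
 [645.8 176.6 125. ]]
axis [617.4 289.3 125. ] [626.8 172.3 125. ] 94.58260151861688 w 48.56442566888359 48.70935886782081
axis [617.5 289.3 125. ] [626.4 174.7 125. ] 94.45784080208635 w 39.28082017744225 38.808422281735375
boat rim pts tool [[ 36.1   0.9 -12.3]
 [-31.1   1.   -7.4]
 [ 19.7 -10.1 -13. ]
 [ 19.5  10.3 -12.5]]
trough depth [[618.4 255.3 119.4]
 [622.2 216.1 120.2]]
```

```bash
python3 - <<'E'
from h import *
plan([(624,205,165,94.5,2),(624,205,133,94.5,2)],vm=50,dp=1)
E
```

```text
28.9 0.8 29.7 -0.001 0 0.007; 28.8 0.6 29.7 -0.001 0 0.008; 0 0 16 0 0 0; 0 0 16 0 0 0
```

Request:
move_arm --commands "28.9 0.8 29.7 -0.001 0 0.007; 28.8 0.6 29.7 -0.001 0 0.008; 0 0 16 0 0 0; 0 0 14 0 0 0; 0 0 0 0 0 0; 0 0 0 0 0 0"

```text
time_s: 12.68
tcp_pos: [624.4, 205.8, 135.1]
tool_rot: [[-0.079, 0.997, 0.0], [0.997, 0.079, 0.001], [0.001, 0.0, -1.0]]
contact_force: [-0.9, 0.0, -1.6]
grip_width: 23.1
```

Request:
move_arm --commands "0 0 2 0 0 0; 0 0 0 0 0 0"

```text
time_s: 12.92
tcp_pos: [623.7, 206.9, 132.5]
tool_rot: [[-0.081, 0.997, -0.001], [0.997, 0.081, 0.001], [0.001, -0.001, -1.0]]
contact_force: [-0.1, 0.3, -0.6]
grip_width: 23.3
```

Request:
move_arm --commands "0 0 1.5 0 0 0; 0 0 0 0 0 0"

```text
time_s: 13.18
tcp_pos: [623.8, 207.1, 131.6]
tool_rot: [[-0.081, 0.997, -0.001], [0.997, 0.081, 0.001], [0.001, -0.0, -1.0]]
contact_force: [-2.1, -1.0, 5.2]
grip_width: 23.2
```

Contact. Release with a narrow opening and rise.

Request:
move_arm --commands "0 0 0 0 0 0; 0 0 0 0 0 0; 0 0 0 0 0 0; 0 0 -25 0 0 0; 0 0 -40 0 0 0; 0 0 -40 0 0 0; 0 0 0 0 0 0" --fingers 38

```text
time_s: 14.05
tcp_pos: [625.7, 207.1, 239.3]
tool_rot: [[-0.081, 0.997, 0.005], [0.997, 0.081, 0.003], [0.003, 0.005, -1.0]]
contact_force: [0.3, -0.5, 0.1]
grip_width: 38.0
```

```bash
python3 - <<'E'
from h import *
np.set_printoptions(precision=3,suppress=True)
snap('wrist','w7');snap('scene','s7');s=r.state();print(s['tcp_pos'],s['qpos'],s['time_s'],s['grip_width'])
q=load('s7')[0][:,:,::-1];cv2.imwrite('pics/c9.png',np.hstack([load('w7')[0][:,:,::-1],cv2.resize(q[110:230,310:370],None,fx=3.5,fy=3.5,interpolation=cv2.INTER_CUBIC)]))
plan([(540,130,220,110),(424,41,160,122.5)],vm=50)
E
```

```text
[623.452 206.952 235.517] [-44.242  29.468  32.619  92.237 -17.331  63.44   -2.519] 14.15 38.16256623729378
-23 -30 5 0 0 -0.089; -21 -32 5 0 -0.001 -0.09; -18 -33 6 -0.001 0 -0.089; -11 -35 15 0 0 -0.055; -9 -35 15 0 0 -0.054; -7 -36 15 0 0 -0.055; -5 -36 15 0 0 -0.054
```

View pics/c9.png

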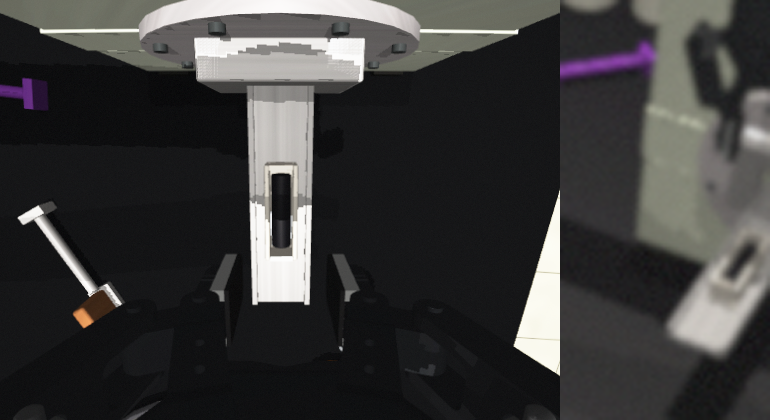

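```bash
python3 - <<'E'
from h import *
np.set_printoptions(precision=1,suppress=True)
print('boat rim',onplane('w7',[(267,164),(297,164),(294.5,256),(267.5,256)],144))
print('end',onplane('w7',[(253,303),(310,303)],125),'hood bottom front',onplane('w7',[(204,82),(357,82)],186),onplane('w7',[(250,88),(313,88)],125))
E
```

```text
boat rim [[611.7 244.2 144. ]
 [632.7 245.8 144. ]
 [637.1 176.9 144. ]
 [616.8 175.3 144. ]]
end [[607.2 124.1 125. ]
 [655.3 127.9 125. ]] hood bottom front [[575.9 290.8 186. ]
 [659.1 297.6 186. ]] [[595.1 295.2 125. ]
 [640.2 298.9 125. ]]
```

Request:
move_arm --commands "-23 -30 5 0 0 -0.089; -21 -32 5 0 -0.001 -0.09; -18 -33 6 -0.001 0 -0.089; -11 -35 15 0 0 -0.055; -9 -35 15 0 0 -0.054; -7 -36 15 0 0 -0.055; -5 -36 15 0 0 -0.054; 0 0 0 0 0 0; 0 0 0 0 0 0" --fingers 45

```text
time_s: 15.28
tcp_pos: [424.8, 41.3, 159.5]
tool_rot: [[-0.537, 0.844, 0.0], [0.844, 0.537, -0.0], [-0.0, -0.0, -1.0]]
contact_force: [-0.5, -0.2, 0.2]
grip_width: 45.3
```

```bash
python3 - <<'E'
from h import *
np.set_printoptions(precision=3,suppress=True)
snap('wrist','w8');s=r.state();print(s['tcp_pos'],s['qpos'],s['time_s'],s['tool_rot'])
E
```

```text
[425.262  41.508 159.691] [-37.104  11.522  30.317 127.     -8.434  43.294  31.37 ] 15.325 [[-0.537  0.843  0.001]
 [ 0.843  0.537 -0.   ]
 [-0.     0.    -1.   ]]
```

View pics/w8.png

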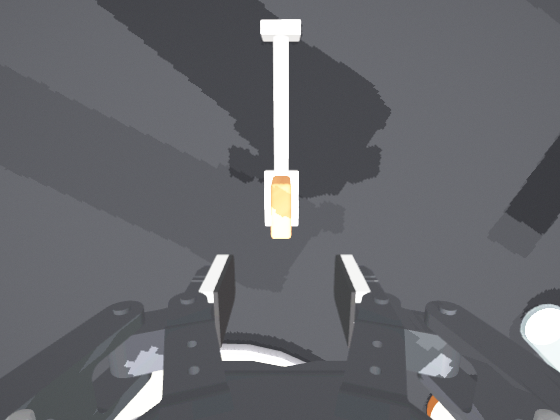

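```bash
python3 - <<'E'
from h import *
np.set_printoptions(precision=1,suppress=True)
p=load('w8')[0][:,:,::-1]
cv2.imwrite('pics/c10.png',np.hstack([cv2.resize(p[160:250,250:315],None,fx=6,fy=6,interpolation=cv2.INTER_CUBIC),cv2.resize(p[10:100,250:315],None,fx=6,fy=6,interpolation=cv2.INTER_CUBIC)]))
s=load('w8')[2];R=np.array(s['tool_rot'])
f=lambda uv,z:(onplane('w8',[uv],z)-s['tcp_pos'])@R
for uv,z in [((281,196),54),((281,238),54),((281,20),24),((261,22),24),((301,22),24),((264,190),8),((299,190),8)]: print(uv,f(uv,z))
E
```

```text
(281, 196) [[ 12.5  -1.9 105.5]]
(281, 238) [[-20.7  -2.  105.5]]
(281, 20) [[139.4  -2.  135.5]]
(261, 22) [[138.1 -16.8 135.5]]
(301, 22) [[138.1  12.9 135.5]]
(264, 190) [[  8.1 -17.4 151.5]]
(299, 190) [[  8.1  13.6 151.5]]
```

View pics/c10.png

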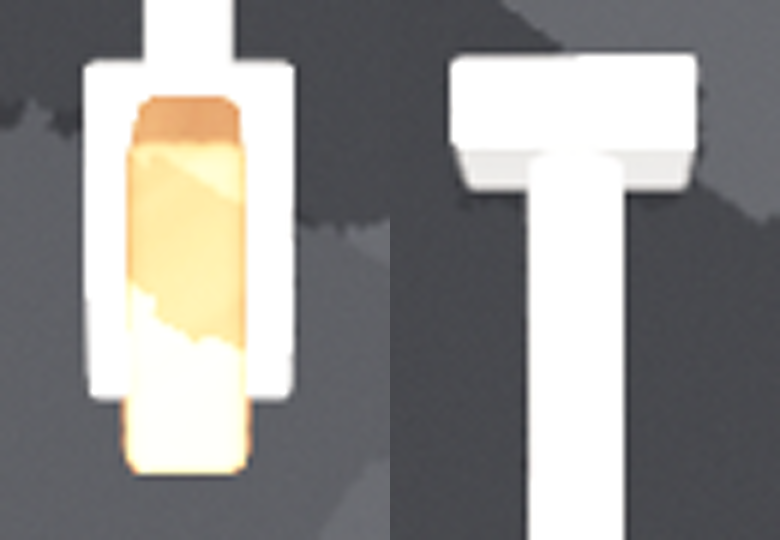

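Request:
move_arm --commands "0 -2 40 0 0 0; 0 0 45 0 0 0; 0 0 35 0 0 0; 0 0 17 0 0 0; 0 0 0 0 0 0; 0 0 0 0 0 0"

```text
time_s: 16.08
tcp_pos: [423.7, 40.2, 23.2]
tool_rot: [[-0.537, 0.843, 0.001], [0.843, 0.537, 0.0], [-0.001, 0.001, -1.0]]
contact_force: [0.1, 0.4, 0.5]
grip_width: 45.1
```

Request:
move_arm --commands "0 0 0 0 0 0; 0 0 0 0 0 0; 0 0 0 0 0 0; 0 0 0 0 0 0" --fingers 5 --grip_force 80

```text
time_s: 16.58
tcp_pos: [423.4, 40.3, 23.5]
tool_rot: [[-0.537, 0.843, 0.002], [0.843, 0.537, 0.001], [-0.0, 0.002, -1.0]]
contact_force: [-1.0, 0.6, 5.6]
grip_width: 14.9
```

```bash
python3 - <<'E'
from h import *
plan([(423.5,40,205,122.5,4),(638.5,20,205,94.5)],vm=46)
E
```

```text
0 0 -45 0 0 0; 0 0 -46 0.001 0 0; 0 0 -45 0 0 0; 0 0 -46 0.001 0 0; -27 34 0 0 0 0.098; -23 37 0 0 0 0.098; -19 39 0 0 0 0.098; -16 40 0 0 0 0.097; -11 41 0 0 0 0.098
```

Request:
move_arm --commands "0 0 -20 0 0 0; 0 0 -45 0.001 0 0; 0 0 -46 0 0 0; 0 0 -46 0.001 0 0; 0 0 -25 0 0 0; -27 34 0 0 0 0.098; -23 37 0 0 0 0.098; -19 39 0 0 0 0.098; -16 40 0 0 0 0.097; -11 41 0 0 0 0.098"

```text
time_s: 17.82
tcp_pos: [638.6, 19.9, 203.9]
tool_rot: [[-0.075, 0.997, -0.003], [0.997, 0.075, -0.001], [-0.001, -0.003, -1.0]]
contact_force: [-0.1, 0.4, -2.1]
grip_width: 15.2
```

Request:
move_arm --commands "0 0 0 0 0 0; 0 0 0 0 0 0; 0 0 0 0 0 0"

```text
time_s: 18.2
tcp_pos: [636.7, 20.1, 204.4]
tool_rot: [[-0.078, 0.997, -0.003], [0.997, 0.078, -0.0], [0.0, -0.003, -1.0]]
contact_force: [0.1, -0.0, -2.7]
grip_width: 15.2
```

```bash
python3 - <<'E'
from h import *
np.set_printoptions(precision=3,suppress=True)
snap('wrist','w9');s=r.state();print(s['tcp_pos'],s['qpos'],s['time_s'],s['tool_rot'])
E
```

```text
[636.935  20.116 204.575] [-32.209  30.644  38.253  97.035 -21.371  59.933  17.558] 18.25 [[-0.078  0.997 -0.002]
 [ 0.997  0.078 -0.   ]
 [ 0.    -0.002 -1.   ]]
```

View pics/w9.png

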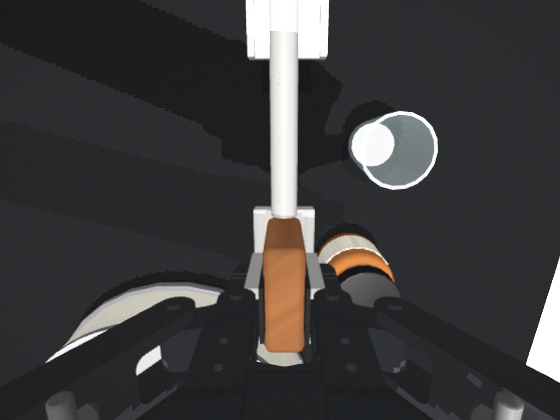

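```bash
python3 - <<'E'
from h import *
np.set_printoptions(precision=1,suppress=True)
s=load('w9')[2];R=np.array(s['tool_rot'])
f=lambda uv,z:((onplane('w9',[uv],z)-s['tcp_pos'])@R)[0]
t=s['tcp_pos'][2]-23.5
a=f((248,57),125);b=f((328,58),125);print('trough end mid tool',(a+b)/2,b-a, (onplane('w9',[(248,57)],125)+onplane('w9',[(328,58)],125))/2)
for row,l,rr in[(50,271,299),(120,271.5,298.5),(200,272,297)]:print('rod',f(((l+rr)/2,row),t+14+3))
E
python3 - <<'E'
import cv2,sys
sys.path.insert(0,'.')
import os;os.chdir('.')
from h import *
p=load('w9')[0][:,:,::-1]
cv2.imwrite('pics/c11.png',cv2.resize(p[0:220,235:340],None,fx=5,fy=2.7,interpolation=cv2.INTER_CUBIC))
E
```

```text
trough end mid tool [104.1   2.9  79.4] [-0.6 48.5 -0.1] [[631.2 124.1 125. ]]
rod [94.2  0.9  6.5]
rod [66.8  0.9  6.5]
rod [31.9  0.7  6.5]
```

View pics/c11.png

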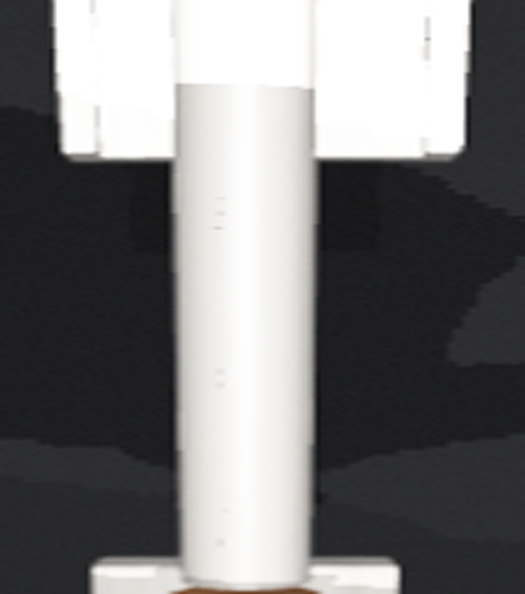

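Request:
move_arm --commands "0 2 25 0 0 0; 0 0 20 0 0 0; 0 0 11 0 0 0; 0 0 0 0 0 0; 0 0 0 0 0 0"

```text
time_s: 18.88
tcp_pos: [640.2, 19.8, 149.0]
tool_rot: [[-0.078, 0.997, -0.0], [0.997, 0.078, -0.001], [-0.001, -0.001, -1.0]]
contact_force: [-0.3, 0.0, -2.4]
grip_width: 14.8
```

```bash
python3 - <<'E'
from h import *
np.set_printoptions(precision=3,suppress=True)
snap('scene','s10');snap('wrist','w10');s=r.state();print(s['tcp_pos'],s['tool_rot'],s['contact_force'])
q=load('s10')[0][:,:,::-1];cv2.imwrite('pics/c12.png',cv2.resize(q[110:260,300:420],None,fx=4,fy=4,interpolation=cv2.INTER_CUBIC))
E
```

```text
[640.278  19.837 149.196] [[-0.078  0.997 -0.   ]
 [ 0.997  0.078 -0.001]
 [-0.001 -0.    -1.   ]] [-0.756 -0.677 -2.205]
```

View pics/c12.png

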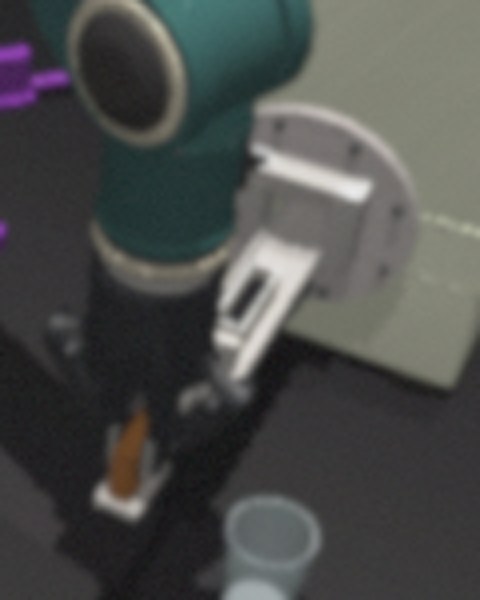

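View pics/w10.png

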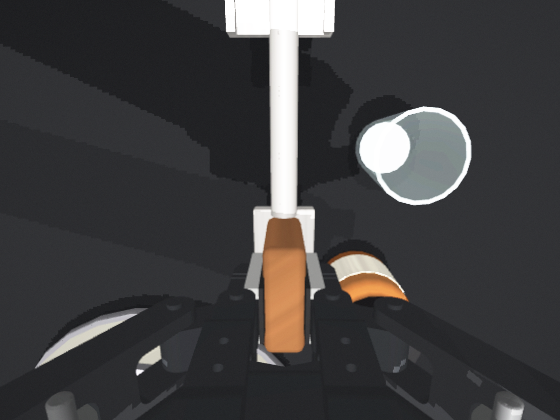

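Request:
move_arm --commands "0 -1 2.5 0 0 0; 6 0 0 0 0 0; 8 0 0 0 0 0; 10 0 0 0 0 0; 12 0 0 0 0 0; 12 0 0 0 0 0; 12 0 0 0 0 0; 0 0 0 0 0 0"

```text
time_s: 19.98
tcp_pos: [633.9, 81.8, 145.6]
tool_rot: [[-0.08, 0.997, -0.002], [0.997, 0.08, -0.0], [0.0, -0.002, -1.0]]
contact_force: [-0.7, 0.3, -2.2]
grip_width: 14.7
```

```bash
python3 - <<'E'
from h import *
np.set_printoptions(precision=3,suppress=True)
snap('wrist','w11');s=r.state();print(s['tcp_pos'],s['tool_rot'],s['contact_force'])
E
```

```text
[633.879  80.635 145.659] [[-0.079  0.997 -0.002]
 [ 0.997  0.079 -0.001]
 [-0.001 -0.002 -1.   ]] [-0.446 -0.545 -2.347]
```

View pics/w11.png

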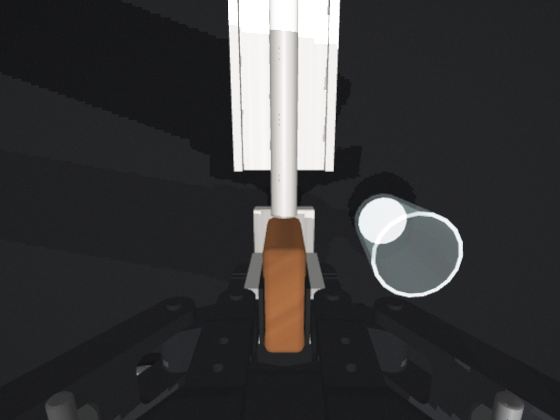

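Request:
move_arm --commands "10 0 0 0 0 0; 13 0 0 0 0 0; 13 0 0 0 0 0; 13 0 0 0 0 0; 13 0 0 0 0 0; 10 0 0 0 0 0; 0 0 0 0 0 0"

```text
time_s: 20.9
tcp_pos: [628.2, 153.0, 145.6]
tool_rot: [[-0.08, 0.997, -0.002], [0.997, 0.08, -0.0], [-0.0, -0.002, -1.0]]
contact_force: [-0.4, -0.0, -2.9]
grip_width: 15.2
```

```bash
python3 - <<'E'
from h import *
np.set_printoptions(precision=3,suppress=True)
snap('wrist','w12');s=r.state();print(s['tcp_pos'],s['tool_rot'],s['contact_force'])
E
```

```text
[628.352 151.972 145.697] [[-0.079  0.997 -0.002]
 [ 0.997  0.079 -0.001]
 [-0.001 -0.002 -1.   ]] [ 0.425 -0.127 -2.367]
```

View pics/w12.png

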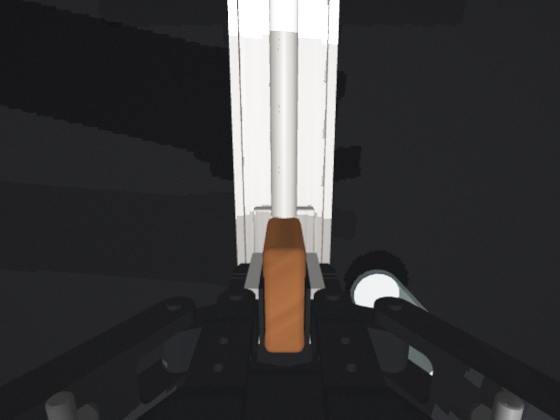

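Request:
move_arm --commands "10 0 0 0 0 0; 10 0 0 0 0 0; 10 0 0 0 0 0; 5 0 0 0 0 0; 0 0 0 0 0 0"

```text
time_s: 21.58
tcp_pos: [625.6, 187.2, 145.7]
tool_rot: [[-0.079, 0.997, -0.002], [0.997, 0.079, -0.001], [-0.001, -0.002, -1.0]]
contact_force: [0.6, -0.1, -1.9]
grip_width: 15.1
```

Request:
move_arm --commands "3 0 0 0 0 0; 0 0 0 0 0 0"

```text
time_s: 21.82
tcp_pos: [625.5, 189.4, 145.7]
tool_rot: [[-0.078, 0.997, -0.002], [0.997, 0.078, -0.001], [-0.001, -0.002, -1.0]]
contact_force: [0.0, -0.5, -2.6]
grip_width: 14.7
```

Request:
move_arm --commands "3 0 0 0 0 0; 0 0 0 0 0 0"

```text
time_s: 22.08
tcp_pos: [625.3, 192.6, 145.7]
tool_rot: [[-0.078, 0.997, -0.002], [0.997, 0.078, -0.001], [-0.001, -0.002, -1.0]]
contact_force: [-0.0, 0.5, -2.5]
grip_width: 14.4
```

Request:
move_arm --commands "2 0 0 0 0 0; 0 0 0 0 0 0"

```text
time_s: 22.32
tcp_pos: [625.2, 193.4, 145.8]
tool_rot: [[-0.077, 0.997, -0.002], [0.997, 0.077, -0.002], [-0.002, -0.002, -1.0]]
contact_force: [0.1, -3.7, -2.4]
grip_width: 14.9
```

Request:
move_arm --commands "2 0 0 0 0 0; 0 0 0 0 0 0"

```text
time_s: 22.58
tcp_pos: [625.3, 193.4, 145.9]
tool_rot: [[-0.076, 0.997, -0.001], [0.997, 0.076, -0.004], [-0.004, -0.002, -1.0]]
contact_force: [0.7, -6.8, -1.1]
grip_width: 15.1
```

Request:
move_arm --commands "2 0 0 0 0 0; 0 0 0 0 0 0"

```text
time_s: 22.82
tcp_pos: [625.3, 193.4, 146.1]
tool_rot: [[-0.075, 0.997, -0.001], [0.997, 0.075, -0.006], [-0.006, -0.002, -1.0]]
contact_force: [-0.3, -10.8, -0.0]
grip_width: 15.2
```

Request:
move_arm --commands "3 0 0 0 0 0; 0 0 0 0 0 0; 0 0 0 0 0 0"

```text
time_s: 23.2
tcp_pos: [625.4, 193.5, 146.3]
tool_rot: [[-0.073, 0.997, -0.001], [0.997, 0.073, -0.009], [-0.009, -0.002, -1.0]]
contact_force: [-0.9, -15.5, 2.1]
grip_width: 14.8
```

Request:
move_arm --commands "-9 0 0 0 0 0; -12 0 0 0 0 0; -20 0 0 0 0 0; -25 0 0 0 0 0; -25 0 0 0 0 0; -25 0 0 0 0 0; -25 0 0 0 0 0; -25 0 0 0 0 0; -20 0 0 0 0 0; 0 0 0 0 0 0"

```text
time_s: 24.45
tcp_pos: [639.0, 13.2, 146.1]
tool_rot: [[-0.074, 0.997, -0.001], [0.997, 0.074, -0.002], [-0.002, -0.001, -1.0]]
contact_force: [-0.5, 0.4, -2.1]
grip_width: 14.9
```

```bash
python3 - <<'E'
from h import *
np.set_printoptions(precision=3,suppress=True)
snap('wrist','w13');snap('scene','s13');s=r.state();print(s['tcp_pos'],s['tool_rot'],s['contact_force'],s['qpos'],s['time_s'])
q=load('s13')[0][:,:,::-1];cv2.imwrite('pics/c13.png',np.hstack([load('w13')[0][:,:,::-1],cv2.resize(q[110:260,320:400],None,fx=2.8,fy=2.8,interpolation=cv2.INTER_CUBIC)]))
E
```

```text
[639.023  16.654 145.752] [[-0.078  0.997 -0.002]
 [ 0.997  0.078 -0.   ]
 [ 0.    -0.002 -1.   ]] [ 0.729  0.386 -2.751] [-30.168  34.697  36.046  99.158 -24.362  54.279  20.058] 24.55
```

View pics/c13.png

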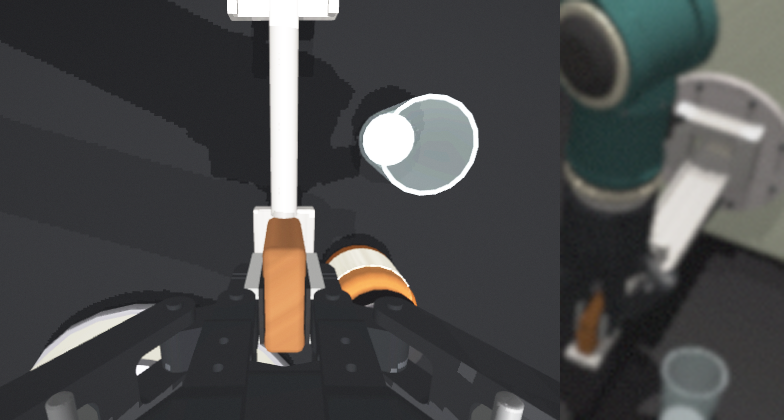

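```bash
python3 - <<'E'
from h import *
plan([(638,17,200,94.5,2),(424,40,200,122.5),(424,40,28,122.5)],vm=45)
E
```

```text
0 -1 -27 -0.001 0 0; 0 0 -27 -0.001 0 0; 8 -42 0 0 0 -0.098; 12 -41 0 0 0 -0.098; 16 -40 0 0 0 -0.098; 20 -38 0 0 0 -0.097; 24 -37 0 0 0 -0.098; 0 0 43 0 0 0; 0 0 43 0 0 0; 0 0 43 0 0 0

0 0 43 0 0 0
```

Request:
move_arm --commands "0 -1 -27 -0.001 0 0; 0 0 -27 -0.001 0 0; 8 -42 0 0 0 -0.098; 12 -41 0 0 0 -0.098; 16 -40 0 0 0 -0.098; 20 -38 0 0 0 -0.097; 24 -37 0 0 0 -0.098; 0 0 43 0 0 0; 0 0 43 0 0 0; 0 0 43 0 0 0"

```text
time_s: 25.8
tcp_pos: [424.5, 41.1, 70.2]
tool_rot: [[-0.54, 0.842, 0.003], [0.842, 0.54, 0.001], [-0.001, 0.003, -1.0]]
contact_force: [0.3, 0.4, -2.0]
grip_width: 14.9
```

Request:
move_arm --commands "0 0 30 0 0 0; 0 0 9 0 0 0; 0 0 0 0 0 0; 0 0 0 0 0 0"

```text
time_s: 26.3
tcp_pos: [424.9, 39.6, 32.9]
tool_rot: [[-0.537, 0.843, 0.003], [0.843, 0.537, -0.0], [-0.001, 0.002, -1.0]]
contact_force: [-0.6, -0.6, -3.3]
grip_width: 14.8
```

Request:
move_arm --commands "0 0 5 0 0 0; 0 0 2 0 0 0; 0 0 0 0 0 0"

```text
time_s: 26.68
tcp_pos: [423.8, 39.1, 24.8]
tool_rot: [[-0.537, 0.844, 0.0], [0.844, 0.537, -0.001], [-0.001, -0.0, -1.0]]
contact_force: [-0.6, -0.6, -1.8]
grip_width: 15.5
```

Request:
move_arm --commands "0 0 1.5 0 0 0; 0 0 0 0 0 0"

```text
time_s: 26.92
tcp_pos: [424.0, 39.1, 23.5]
tool_rot: [[-0.537, 0.844, 0.001], [0.844, 0.537, -0.0], [-0.001, 0.0, -1.0]]
contact_force: [-1.2, -0.3, 3.9]
grip_width: 14.9
```

Request:
move_arm --commands "0 0 0 0 0 0; 0 0 0 0 0 0; 0 0 0 0 0 0; 0 0 -25 0 0 0; 0 0 -40 0 0 0; 0 0 -50 0 0 0; 0 0 -50 0 0 0; 0 0 -20 0 0 0; 0 0 0 0 0 0" --fingers 50

```text
time_s: 28.05
tcp_pos: [424.7, 39.8, 209.5]
tool_rot: [[-0.538, 0.843, 0.004], [0.843, 0.538, 0.001], [-0.001, 0.004, -1.0]]
contact_force: [-0.4, 0.5, 0.0]
grip_width: 50.2
```

```bash
python3 - <<'E'
from h import *
np.set_printoptions(precision=3,suppress=True)
snap('wrist','w14');snap('scene','s14');snap('top','t14');s=r.state();print(s['tcp_pos'],s['contact_force'],s['time_s'])
q=load('s14')[0][:,:,::-1];t=load('t14')[0][:,:,::-1]
cv2.imwrite('pics/c14.png',np.vstack([np.hstack([cv2.resize(load('w14')[0][:,:,::-1],(400,300)),cv2.resize(q,(400,300))]),np.hstack([cv2.resize(t,(400,300)),cv2.resize(q[130:220,330:450],(400,300),interpolation=cv2.INTER_CUBIC)])]))
E
```

```text
[422.984  39.19  207.262] [ 0.579 -0.41  -0.67 ] 28.2
```

View pics/c14.png

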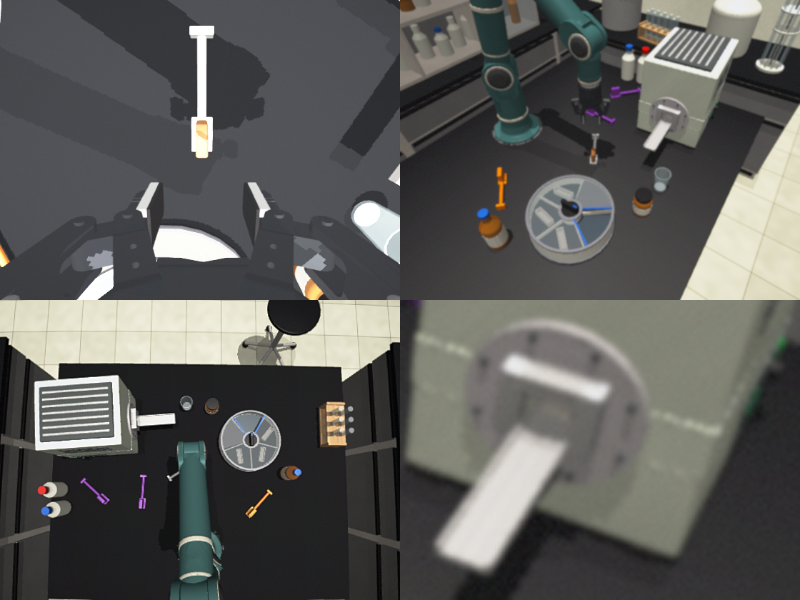

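```bash
python3 - <<'E'
from h import *
print(r.sign_off())
E
```

```text
the job is handed in; nothing more can be done
None
```

I turned the cover about 73° clockwise by its bar until the window stood over the boat with the dark pin. I lifted that boat out, stood it in the trough with its front about 50 mm outside the mouth, and let go. I then pushed it in with the wooden-handled steel pusher. It stopped hard: further commanded travel moved nothing and the force rose to 15.5 N. Finally I drew the pusher out and stood it back on the bench, handing in at about 28 s.

**Last pictures:**
- The trough is empty and the pusher is upright.
- The spare boats are in their bays under the cover.
- The jar, beaker and bottle look unmoved.
- The gripper is clear of everything.

**Checks that were not exact:**
- I did not see the boat inside the furnace. That it is home rests on the hard stop, where the pusher face was within 1–2 mm short of the expected position. That gap is within the calibration error.
- The top and wrist cameras disagreed by about 5 mm on where the carousel centre is. I used the wrist view and the grasp held.

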